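# Close the sweet jars, each with its own lid

### The job

The shop is closing: put each of the four wooden lids on the open glass jar that it fits (large round, small round, square, oblong), so that the sweets keep fresh. Every lid must lie level with its plug down in the mouth and its plate resting on the rim all round. Leave the jars standing where they are.

Things in the scene. Friction and masses are not known exactly. Their poses are not given: they have to be found in the camera images.
- big_round_lid: Loose large round wooden lid, 0.1 kg. Plug 16 mm high, tapered: top 86 mm, foot 77 mm across; plate 10 mm thick, 100 mm across; bar pull to grip on its middle, 44 mm along x, 16 mm thick along y, 28 mm high. Origin: centre of the plug's underside, z up (pull at z = 26 to 54 mm). Fits at any turn.
- small_round_lid: Loose small round wooden lid, 0.1 kg. Plug 16 mm high, tapered: top 58 mm, foot 49 mm across; plate 10 mm thick, 72 mm across; bar pull to grip on its middle, 44 mm along x, 16 mm thick along y, 28 mm high. Origin: centre of the plug's underside, z up (pull at z = 26 to 54 mm). Fits at any turn.
- square_lid: Loose square wooden lid, 0.1 kg. Plug 16 mm high, tapered: top 66 x 66 mm, foot 57 x 57 mm; plate 10 mm thick, 80 x 80 mm; bar pull to grip on its middle, 44 mm along x, 16 mm thick along y, 28 mm high. Origin: centre of the plug's underside, z up (pull at z = 26 to 54 mm). Fits the jar in any of four quarter turns.
- oblong_lid: Loose oblong wooden lid, 0.1 kg. Plug 16 mm high, tapered: top 86 x 46 mm, foot 77 x 37 mm; plate 10 mm thick, 100 mm along x, 60 mm along y; bar pull to grip on its middle, 44 mm along x, 16 mm thick along y, 28 mm high. Origin: centre of the plug's underside, z up (pull at z = 26 to 54 mm). Fits with its x along the jar's x, either way round.
- big_round_jar: Open large round glass jar of sweets, standing loose on the worktop, 0.9 kg, outside 100 mm across, 80 mm high, wall 4 mm, mouth 92 mm across; filled to 24 mm below the rim. Origin: centre of its underside, z up;  With its own lid seated (plate resting on the rim) the lid's origin is 64 mm above the jar's. A tall glass case stands behind the jars, from x = 0.67 m.
- small_round_jar: Open small round glass jar of sweets, standing loose on the worktop, 0.9 kg, outside 72 mm across, 88 mm high, wall 4 mm, mouth 64 mm across; filled to 24 mm below the rim. Origin: centre of its underside, z up;  With its own lid seated (plate resting on the rim) the lid's origin is 72 mm above the jar's. A tall glass case stands behind the jars, from x = 0.67 m.
- square_jar: Open square glass jar of sweets, standing loose on the worktop, 0.9 kg, outside 80 x 80 mm, 84 mm high, wall 4 mm, mouth 72 x 72 mm; filled to 24 mm below the rim. Origin: centre of its underside, z up; x and y square to its sides. With its own lid seated (plate resting on the rim) the lid's origin is 68 mm above the jar's. A tall glass case stands behind the jars, from x = 0.67 m.
- oblong_jar: Open oblong glass jar of sweets, standing loose on the worktop, 0.9 kg, outside 100 mm along x, 60 mm along y, 78 mm high, wall 4 mm, mouth 92 x 52 mm; filled to 24 mm below the rim. Origin: centre of its underside, z up; x and y square to its sides. With its own lid seated (plate resting on the rim) the lid's origin is 62 mm above the jar's. A tall glass case stands behind the jars, from x = 0.67 m.

How it is judged:
At the end, for the whole second after the job is handed in: Each lid is on its own jar: centred within 8 mm, plate on the rim (within 3 mm of the seated height) and level within 0.05 rad; each jar is upright within 0.05 rad and less than 40 mm from where it stood; all are at rest (horizontal distance between big_round_lid and big_round_jar below 0.008 m and z of big_round_lid in the frame of big_round_jar between 0.061 and 0.067 m and angle between each of big_round_lid, big_round_jar, small_round_lid, small_round_jar, square_lid, square_jar, oblong_lid, oblong_jar's own z axis and vertical below 0.05 rad and distance of each of big_round_jar, small_round_jar, square_jar, oblong_jar from where it was at the start of the episode below 0.04 m and linear speed of each of big_round_lid, big_round_jar, small_round_lid, small_round_jar, square_lid, square_jar, oblong_lid, oblong_jar below 0.02 m/s and horizontal distance between small_round_lid and small_round_jar below 0.008 m and z of small_round_lid in the frame of small_round_jar between 0.069 and 0.075 m and horizontal distance between square_lid and square_jar below 0.008 m and z of square_lid in the frame of square_jar between 0.065 and 0.071 m and horizontal distance between oblong_lid and oblong_jar below 0.008 m and z of oblong_lid in the frame of oblong_jar between 0.059 and 0.065 m); the robot touches nothing.
It fails at once if a jar is tipped over (angle between any of big_round_jar, small_round_jar, square_jar, oblong_jar's own z axis and vertical above 0.5 rad).
It also fails if it takes over 125 s, if anything falls off the work surface, if the arm or the gripper's body presses on something with over 40 N, if the wrist force passes 120 N, or if a joint passes its speed limit or range.

### The arm

A 6-joint arm with a two-finger parallel gripper is mounted at the origin on a cart in front of the work surface, level with it; the furniture and walls round the work are solid. World frame = base frame: x ahead of the robot, y to its left, z up, the work surface at z = 0. Lengths are in m, angles in rad, forces in N, time in s.
With the tool pointing down it reaches from about 0.425 to 0.95 m from the base axis. Payload 14.7 kg.
Tool frame: the origin (TCP) lies between the finger pads; the fingertips stand 8 mm ahead of it and the grasp point (between the pads) lies 11 mm behind it; z points along the fingers, x is the direction in which the jaws open and shut, and the axes are right-handed (so a half turn about z gives the same grasp; the last joint's range is limited). The gripper opens to 85 mm and grips with 20 to 120 N. Pads are 22 mm wide; open, the fingers measure 114 mm over their backs; the gripper's body (76 mm by 85 mm) begins 54 mm behind the grasp point. The pads swing forward as they close: fully open they stand 13 mm farther back than shut.
Start: joints at [-1.291, 0.48, 1.596, -0, 1.065, -0.047], TCP at [0.209, -0.616, 0.239] pointing down, gripper open.
Joint ranges: [-2.75, 2.75], [-0.82, 2.05], [0.23, 2.67], [-1.56, 4.7], [0.09, 2.69], [-2.92, 2.92]. Speed limits (rad/s): [1.89, 1.89, 2.39, 3.01, 3.01, 3.01].

### API

Orientations are given as a 3x3 rotation matrix whose columns are the frame's x, y, z axes.
In Python, from plant import ctrl gives the robot as it stands.
- The arm moves only by the shell command python3 -m jog 'ROWS' [FORCE]. ROWS is JSON, a list of rows, each a list of 7 numbers: the shift along the tool's x, y, z in units of 0.075 m (1.0 is 0.075 m), then the turn, a rotation vector about the tool's x, y, z in units of 0.15 rad (1.0 is 0.15 rad), then the opening in per cent of the stroke, from 0 (shut) to 100 (fully open). In form: [[dx, dy, dz, wx, wy, wz, jaw], ...]. A call has exactly 10 rows; each row shifts and turns the commanded pose from where the row before left it, along the tool's axes as they then stand; what a row does not reach is not made up. A row lasts 1/10 s, in which the tool goes at most 50 mm and 8.59 degrees, less where a joint would pass 70% of its speed; a pose out of reach is approached as far as the arm can. A call with a number of a shift or a turn outside -1 to 1 is refused whole. A call with a gripper value outside its range is refused whole. The fingers move at their own pace and stop on an object; FORCE is the grip in N (left out, the last holds). Time passes only in rows, so rows that do not move let the fingers close, or fill a call up. It gives the time, the measured TCP pose, the force and the opening at its end, in the units of the state.
- ctrl.get_state(): the state, without advancing time (a new reading comes with each control period).
- ctrl.capture(name): name is "scene" or "top" or "wrist"; returns (picture, depth): 420x560x3 uint8, red, green, blue; 420x560 float32, m along the optical axis (not along the pixel's ray), 0 where there is no reading.
- ctrl.calibration(name): a dict with "vfov" (degrees; the focal length in pixels is half the picture's height over the tangent of half this angle, whatever the lens; pixels are square), "cx", "cy" (the principal point, pixels), "cam_to_world" (4x4, takes a point from camera to world coordinates). Camera axes: x right, y down, z forward; pixel columns grow to the right and rows downward; lengths in m; the calibration is good to about 2 mm. A picture is of the moment at which its call begins: read the wrist's pose just before it. calibration takes no time and is no camera call; for the wrist camera it gives the pose at the moment of the call.
- ctrl.finish_job(): hands the job in, once; it reports no verdict.
The state is a dict: "t": time; "qpos": joint angles; "dq": joint speeds; "joint_torque": joint torques, N m; "tool_pos": TCP position; "tcp_rot": TCP orientation; "ft_force": force on the tool from outside, world axes, zero at the start; "ft_torque": the same for the moment, N m; "width": finger opening in m.
Only numpy, scipy, OpenCV 4.12 (cv2) and the standard library are available. Lean on these libraries where they do the work, as an engineer would, in place of code of your own. Each camera call takes 0.05 s, during which the arm holds its last target.

## Working session

There is one attempt and no reset: what is moved stays moved. The work goes in short steps, Python scripts to look and compute and a shell command to move; the robot and the scene stay as the last step left them, time stands still between calls to the robot, and variables do not carry over. Pictures are saved under pics/ and viewed, and the job is handed in when it is done.

```bash
ls; mkdir -p pics; python3 - <<'E'
from plant import ctrl
import cv2,numpy as np
s=ctrl.get_state(); print(s)
for n in ["scene","top","wrist"]:
    c=ctrl.calibration(n); p,d=ctrl.capture(n)
    np.savez(f"pics/{n}0.npz",p=p,d=d,**c)
    cv2.imwrite(f"pics/{n}0.png",p[:,:,::-1]); print(n,c)
E
```

```text
pics
{'t': 0.0, 'qpos': array([-1.29056739e+00,  4.80839686e-01,  1.59687037e+00, -1.19677017e-05,
        1.06510165e+00, -4.65914104e-02]), 'dq': array([-0.00108305,  0.00028727,  0.00098938,  0.00094226, -0.00030722,
       -0.00086627]), 'joint_torque': array([-1.54904556e-03, -9.50663710e+01, -4.30195105e+01, -6.29810638e-04,
        1.20706303e-02, -2.15833154e-05]), 'tool_pos': array([ 0.2085815, -0.6151987,  0.2386686]), 'tcp_rot': array([[ 3.21038598e-01, -9.47066047e-01, -3.47219553e-04],
       [-9.47065327e-01, -3.21038783e-01,  1.16859688e-03],
       [-1.21820937e-03, -4.63251040e-05, -9.99999257e-01]]), 'ft_force': array([-1.18386525, -0.13753615, -0.35727652]), 'ft_torque': array([-0.04386412,  0.05097807, -0.01426861]), 'width': 0.08503875888270881}
scene {'vfov': 42.63426785682359, 'cx': 280.0077140465177, 'cy': 209.16249366650493, 'cam_to_world': array([[ 0.6984026 , -0.38826811,  0.60123347, -0.39803617],
       [-0.7156256 , -0.36631809,  0.5947193 , -0.93187457],
       [-0.01066784, -0.84561157, -0.53369211,  0.81660476],
       [ 0.        ,  0.        ,  0.        ,  1.        ]])}
top {'vfov': 43.4234834624207, 'cx': 280.61496678667925, 'cy': 202.74343957134613, 'cam_to_world': array([[-0.02351318, -0.98872403,  0.14789162,  0.32819119],
       [-0.99963733,  0.02130996, -0.01646463, -0.03554174],
       [ 0.01312741, -0.14822512, -0.98886651,  1.15619499],
       [ 0.        ,  0.        ,  0.        ,  1.        ]])}
wrist {'vfov': 60.94667081509437, 'cx': 278.82807662490467, 'cy': 206.7542427752267, 'cam_to_world': array([[ 0.3205845 , -0.90448769, -0.28129628,  0.28140014],
       [-0.94721836, -0.30666047, -0.09347049, -0.5898213 ],
       [-0.00171954,  0.29641419, -0.95505794,  0.37321135],
       [ 0.        ,  0.        ,  0.        ,  1.        ]])}
```

View pics/top0.png

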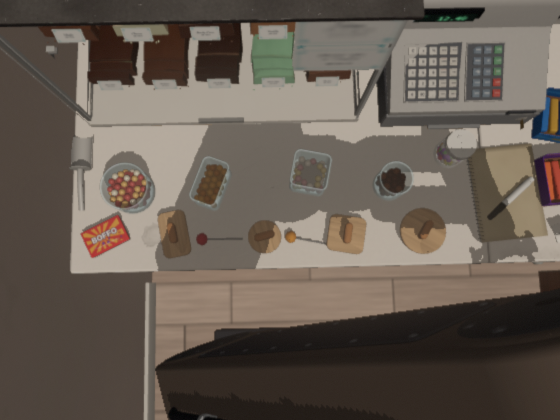

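View pics/scene0.png

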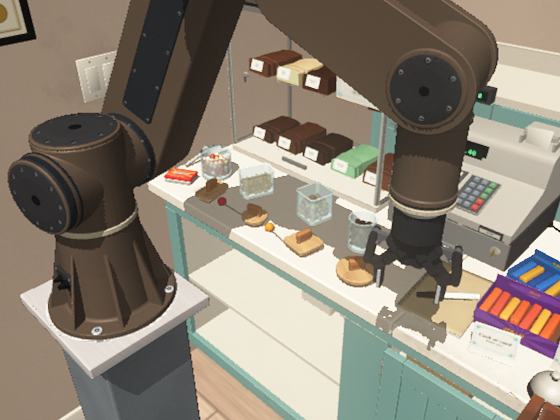

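View pics/wrist0.png

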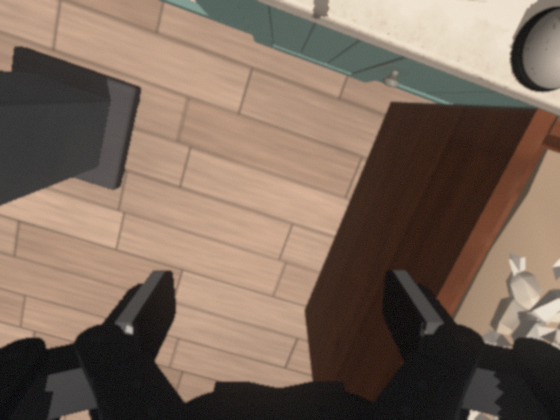

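```bash
python3 - <<'E'
import cv2,numpy as np
a=cv2.imread("pics/top0.png")
cv2.imwrite("pics/zt1.png",cv2.resize(a[145:275,75:275],None,fx=4,fy=4,interpolation=cv2.INTER_CUBIC))
cv2.imwrite("pics/zt2.png",cv2.resize(a[145:275,265:465],None,fx=4,fy=4,interpolation=cv2.INTER_CUBIC))
a=cv2.imread("pics/scene0.png")
cv2.imwrite("pics/zs.png",cv2.resize(a[130:300,150:430],None,fx=2.8,fy=2.8,interpolation=cv2.INTER_CUBIC))
E
```

```text
(no output)
```

View pics/zt1.png

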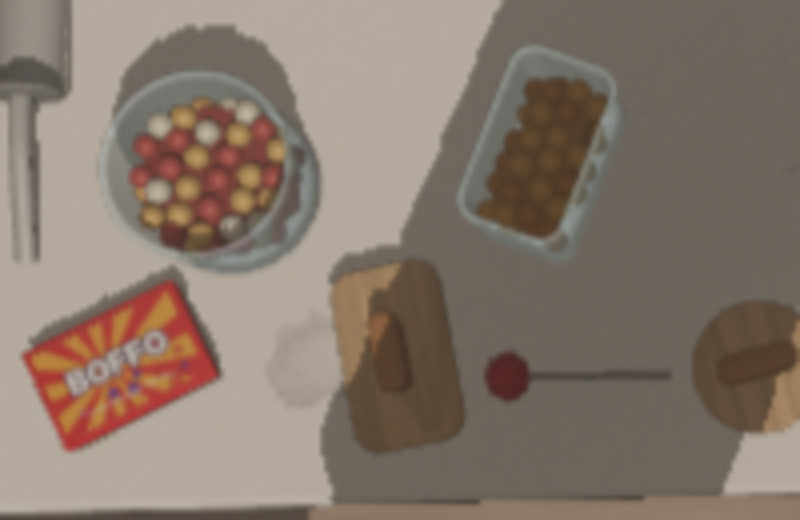

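View pics/zt2.png

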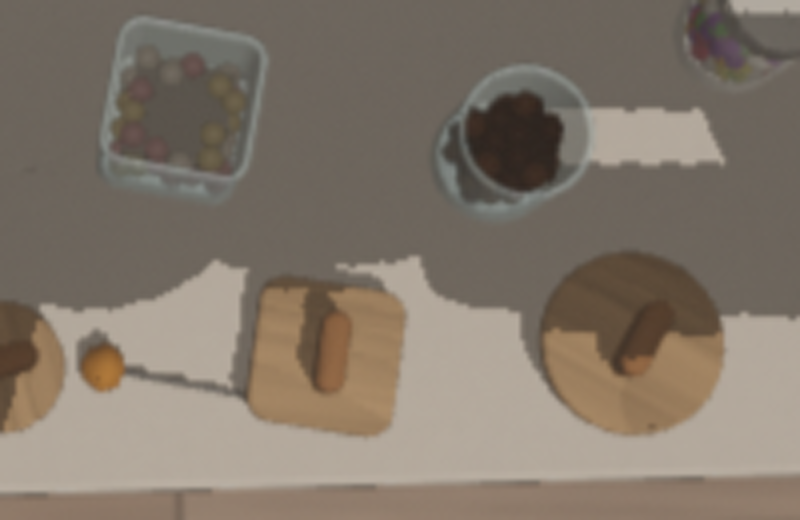

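View pics/zs.png

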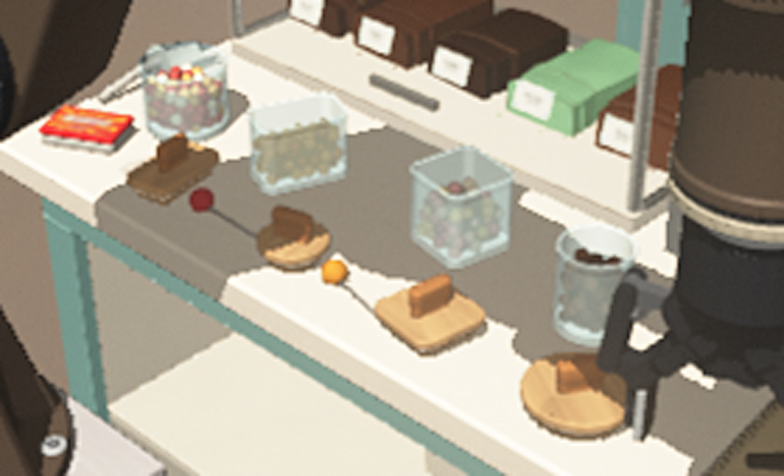

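```bash
cat > h.py <<'E'
import numpy as np,cv2
def K(c,h=420):
    f=h/2/np.tan(np.radians(c['vfov'])/2); return f
def cloud(d,c):
    f=K(c); v,u=np.mgrid[0:d.shape[0],0:d.shape[1]]
    P=np.stack([(u-c['cx'])/f*d,(v-c['cy'])/f*d,d],-1)
    M=np.array(c['cam_to_world']); return P@M[:3,:3].T+M[:3,3]
def ray(uv,z,c):
    uv=np.atleast_2d(uv).astype(float); f=K(c); M=np.array(c['cam_to_world'])
    r=np.c_[(uv[:,0]-c['cx'])/f,(uv[:,1]-c['cy'])/f,np.ones(len(uv))]@M[:3,:3].T
    return M[:3,3]+r*((z-M[2,3])/r[:,2])[:,None]
def proj(X,c):
    M=np.array(c['cam_to_world']); p=(np.atleast_2d(X)-M[:3,3])@M[:3,:3]
    f=K(c); return np.c_[p[:,0]/p[:,2]*f+c['cx'],p[:,1]/p[:,2]*f+c['cy']]
def load(n):
    z=np.load(n); return z['p'],z['d'],{k:z[k] for k in('vfov','cx','cy','cam_to_world')}
E
python3 - <<'E'
from h import *
p,d,c=load("pics/top0.npz"); W=cloud(d,c); z=W[...,2].copy(); z[d==0]=-1
im=np.clip((z+0.02)/0.14*255,0,255).astype(np.uint8)
cv2.imwrite("pics/ztop.png",cv2.resize(cv2.applyColorMap(im,cv2.COLORMAP_JET)[130:280,70:470],None,fx=2,fy=2,interpolation=0))
for (u,v) in [(200,255),(170,210),(348,233),(423,235),(310,150),(310,172)]: print(u,v,W[v,u].round(4))
E
```

```text
200 255 [ 0.3899  0.1242 -0.0042]
170 210 [0.4897 0.1889 0.0036]
348 233 [ 0.4259 -0.194   0.0524]
423 235 [ 0.4181 -0.3518  0.0529]
310 150 [ 0.5999 -0.1178  0.0789]
310 172 [ 0.5605 -0.1191  0.0418]
```

View pics/ztop.png

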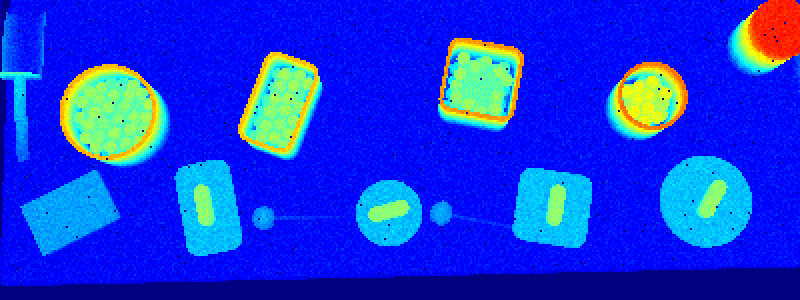

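```bash
cat > meas.py <<'E'
from h import *
def pose(pts,z):
    (cx,cy),(w,h),a=cv2.minAreaRect((pts[:,:2]*1000).astype(np.float32))
    if w<h: w,h,a=h,w,a+90
    a=(a+90)%180-90
    return np.array([cx/1000,cy/1000]),w,h,a
def blob(m,uv):
    n,l=cv2.connectedComponents(m.astype(np.uint8)); 
    best=None
    ys,xs=np.nonzero(l); i=np.argmin((xs-uv[0])**2+(ys-uv[1])**2)
    return l==l[ys[i],xs[i]]
def meas(d,c,lids,jars):
    W=cloud(d,c); z=cv2.medianBlur(np.where(d>0,W[...,2],-1).astype(np.float32),3)
    for n,uv in lids.items():
        for lo,hi,zz,t in ((.0165,.036,.026,'plate'),(.045,.065,.054,'pull')):
            m=blob((z>lo)&(z<hi),uv); v,u=np.nonzero(m); P=ray(np.c_[u,v],zz,c)
            q,w,h,a=pose(P,zz); print(n,t,q.round(4),'size %.0f %.0f ang %.1f'%(w,h,a),'z %.4f std %.4f'%(np.median(W[m][:,2]),W[m][:,2].std()))
    for n,(uv,H) in jars.items():
        m=blob((z>H-.007)&(z<H+.01),uv); v,u=np.nonzero(m); P=ray(np.c_[u,v],H,c)
        q,w,h,a=pose(P,H); 
        (ex,ey),_,_=cv2.fitEllipse(cv2.convexHull((P[:,:2]*1000).astype(np.float32)))
        print(n,q.round(4),'ell %.4f %.4f'%(ex/1000,ey/1000),'size %.0f %.0f ang %.1f'%(w,h,a),'z %.4f'%np.median(W[m][:,2]))
E
python3 - <<'E'
from meas import *
p,d,c=load("pics/top0.npz")
meas(d,c,dict(ob=(174,233),sr=(264,237),sq=(348,233),br=(423,230)),
 dict(br=((127,170),.080),ob=((210,160),.078),sq=((310,152),.084),sr=((395,165),.088)))
E
```

```text
ob plate [0.4362 0.1761] size 100 60 ang 10.3 z 0.0240 std 0.0590
ob pull [0.4361 0.1758] size 43 16 ang 11.6 z 0.0509 std 0.0025
sr plate [ 0.426 -0.017] size 69 69 ang -1.3 z 0.0240 std 0.0728
sr pull [ 0.4256 -0.0172] size 43 16 ang -76.0 z 0.0517 std 0.0023
sq plate [ 0.4277 -0.1934] size 80 80 ang 79.8 z 0.0244 std 0.0571
sq pull [ 0.4279 -0.1933] size 43 16 ang -10.6 z 0.0520 std 0.0021
br plate [ 0.4305 -0.3592] size 98 98 ang -3.3 z 0.0245 std 0.0871
br pull [ 0.4313 -0.3586] size 43 17 ang -32.2 z 0.0516 std 0.0024
br [0.5325 0.2702] ell 0.5325 0.2703 size 99 97 ang 0.8 z 0.0772
ob [0.5394 0.0945] ell 0.5401 0.0953 size 100 60 ang -21.2 z 0.0753
sq [ 0.558  -0.1167] ell 0.5572 -0.1171 size 80 80 ang -12.2 z 0.0816
sr [ 0.5358 -0.2933] ell 0.5359 -0.2931 size 71 70 ang 88.8 z 0.0859
```

```bash
cat > to.py <<'E'
import sys,numpy as np
from plant import ctrl
s=ctrl.get_state(); R=s['tcp_rot']; p=s['tool_pos']
yaw=np.degrees(np.arctan2(R[1,0],R[0,0]))
print('t %.2f'%s['t'],p.round(4),'yaw %.1f'%yaw,'tilt',R[:2,2].round(4),'F',s['ft_force'].round(1),'w %.4f'%s['width'],'q',s['qpos'].round(2))
if len(sys.argv)>4:
    x,y,z,yt=map(float,sys.argv[1:5])
    dy=(yt-yaw+180)%360-180
    f=np.radians(yt)
    X=np.array([np.cos(f),np.sin(f),0]);Y=np.array([np.sin(f),-np.cos(f),0])
    D=np.array([x,y,z])-p
    print('wz total units %.2f ; after turn: dx %.3f dy %.3f dz %.3f units; dist %.3f'%(-np.radians(dy)/.15,D@X/.075,D@Y/.075,-D[2]/.075,np.hypot(*D[:2])))
    Xc,Yc=R[:,0],R[:,1]; print('in present axes: dx %.3f dy %.3f dz %.3f'%(D@Xc/.075,D@Yc/.075,D@R[:,2]/.075))
E
python3 -m jog '[[0,0,0,0,0,-0.5,60],[0,0,0,0,0,-0.95,60],[0,0,0,0,0,-0.95,60],[0,0,0,0,0,-0.95,60],[0,0,0,0,0,-0.95,60],[0,0,0,0,0,-0.95,60],[0,0,0,0,0,-0.95,60],[0,0,0,0,0,-0.95,60],[0,0,0,0,0,-0.95,60],[0,0,0,0,0,-0.95,60]]' 40
python3 to.py .431 -.359 .15 57.8
```

```text
t: 1.15
tool_pos: [0.2086, -0.6154, 0.239]
tcp_rot: [[0.993, 0.119, -0.0], [0.119, -0.993, 0.001], [-0.0, -0.001, -1.0]]
ft_force: [-0.6, 0.5, 0.6]
width: 0.0515
t 1.15 [ 0.2086 -0.6154  0.239 ] yaw 6.8 tilt [-0.0002  0.0006] F [-0.6  0.5  0.6] w 0.0515 q [-1.29  0.48  1.6  -0.    1.07 -1.41]
wz total units -5.93 ; after turn: dx 4.473 dy 0.687 dz 1.187 units; dist 0.339
in present axes: dx 3.351 dy -3.041 dz 1.188
```

```bash

python3 -m jog '[[0,0,0,0,0,-0.95,60],[0,0,0,0,0,-0.95,60],[0,0,0,0,0,-0.95,60],[0,0,0,0,0,-0.95,60],[0,0,0,0,0,-0.95,60],[0,0,0,0,0,-0.95,60],[0,0,0,0,0,-0.23,60],[0.4,0.06,0,0,0,0,60],[0.5,0.08,0,0,0,0,60],[0.5,0.08,0,0,0,0,60]]'
python3 -m jog '[[0.5,0.08,0.2,0,0,0,60],[0.5,0.08,0.2,0,0,0,60],[0.5,0.08,0.2,0,0,0,60],[0.5,0.08,0.2,0,0,0,60],[0.5,0.08,0.2,0,0,0,60],[0.4,0.04,0.1,0,0,0,60],[0.17,0.03,0.08,0,0,0,60],[0,0,0,0,0,0,60],[0,0,0,0,0,0,60],[0,0,0,0,0,0,60]]'
python3 to.py .431 -.359 .037 57.8
python3 - <<'E'
from plant import ctrl
import cv2,numpy as np
n="wrist";c=ctrl.calibration(n); p,d=ctrl.capture(n)
np.savez("pics/w1.npz",p=p,d=d,**c);cv2.imwrite("pics/w1.png",p[:,:,::-1])
E
```

```text
t: 2.15
tool_pos: [0.2794, -0.535, 0.2389]
tcp_rot: [[0.539, 0.842, -0.0], [0.842, -0.539, 0.001], [0.0, -0.0, -1.0]]
ft_force: [1.2, -0.7, 0.5]
width: 0.0511
t: 3.15
tool_pos: [0.4322, -0.3619, 0.1512]
tcp_rot: [[0.539, 0.843, 0.0], [0.843, -0.539, -0.001], [-0.0, 0.001, -1.0]]
ft_force: [-0.1, -0.1, -0.3]
width: 0.0507
t 3.15 [ 0.4322 -0.3619  0.1512] yaw 57.4 tilt [ 0.0004 -0.0006] F [-0.1 -0.1 -0.3] w 0.0507 q [-0.75  0.47  1.88 -0.    0.79 -1.75]
wz total units -0.04 ; after turn: dx 0.024 dy -0.034 dz 1.522 units; dist 0.003
in present axes: dx 0.024 dy -0.035 dz 1.522
```

View pics/w1.png

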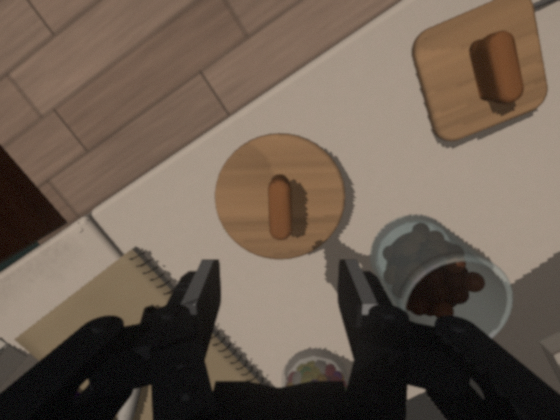

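The big lid lies at about (280,196) in the wrist view, its bar upright in the picture and midway between the fingers. I'll cross-check its position from this view.

```bash
python3 - <<'E'
from meas import *
p,d,c=load("pics/w1.npz")
meas(d,c,dict(br=(280,190)),dict(sr=((430,275),.088)))
E
```

```text
br plate [ 0.4323 -0.3594] size 98 98 ang -32.6 z 0.0258 std 0.0180
br pull [ 0.4317 -0.3592] size 44 16 ang -30.3 z 0.0533 std 0.0144
sr [ 0.5291 -0.2859] ell 0.5353 -0.2932 size 74 50 ang 38.4 z 0.0866
```

```bash

python3 -m jog '[[0.024,-0.034,0.1,0,0,0,60],[0,0,0.35,0,0,0,60],[0,0,0.4,0,0,0,60],[0,0,0.3,0,0,0,60],[0,0,0.2,0,0,0,60],[0,0,0.13,0,0,0,60],[0,0,0.04,0,0,0,60],[0,0,0,0,0,0,0],[0,0,0,0,0,0,0],[0,0,0,0,0,0,0]]' 40
python3 to.py
python3 -m jog '[[0,0,0,0,0,0,0],[0,0,0,0,0,0,0],[0,0,0,0,0,0,0],[0,0,-0.1,0,0,0,0],[0,0,-0.3,0,0,0,0],[0,0,-0.4,0,0,0,0],[0,0,-0.4,0,0,0,0],[0,0,-0.4,0,0,0,0],[0,0,-0.4,0,0,0,0],[0,0,-0.3,0,0,0,0]]' 40
python3 to.py .5325 .2703 .21 57.8
python3 - <<'E'
from plant import ctrl
import cv2,numpy as np
n="wrist";c=ctrl.calibration(n); p,d=ctrl.capture(n)
np.savez("pics/w2.npz",p=p,d=d,**c);cv2.imwrite("pics/w2.png",p[:,:,::-1])
E
```

```text
t: 4.2
tool_pos: [0.4319, -0.3583, 0.0377]
tcp_rot: [[0.538, 0.843, 0.001], [0.843, -0.538, -0.001], [-0.0, 0.001, -1.0]]
ft_force: [1.0, -0.8, 0.1]
width: 0.0152
t 4.20 [ 0.4319 -0.3583  0.0377] yaw 57.5 tilt [ 0.0011 -0.001 ] F [ 1.  -0.8  0.1] w 0.0152 q [-0.75  0.64  1.95  0.    0.55 -1.75]
t: 5.2
tool_pos: [0.4316, -0.358, 0.2119]
tcp_rot: [[0.538, 0.843, 0.001], [0.843, -0.538, -0.001], [-0.0, 0.002, -1.0]]
ft_force: [-0.0, 0.3, -0.0]
width: 0.0149
t 5.20 [ 0.4316 -0.358   0.2119] yaw 57.5 tilt [ 0.0014 -0.0013] F [-0.   0.3 -0. ] w 0.0149 q [-0.75  0.39  1.83  0.    0.92 -1.75]
wz total units -0.04 ; after turn: dx 7.806 dy -3.326 dz 0.025 units; dist 0.636
in present axes: dx 7.786 dy -3.371 dz 0.017
```

View pics/w2.png

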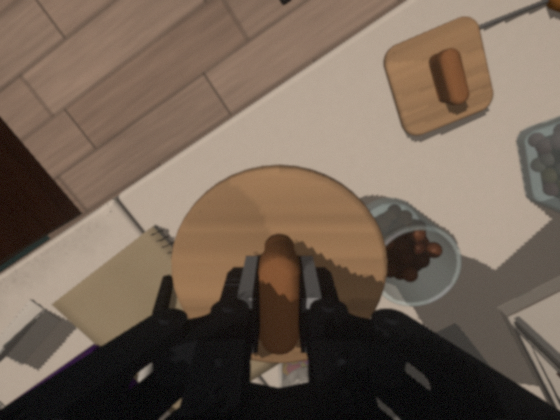

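```bash

python3 -m jog '[[0.2,-0.085,0,0,0,0,0],[0.4,-0.17,0,0,0,0,0],[0.55,-0.236,0,0,0,0,0],[0.55,-0.236,0,0,0,0,0],[0.55,-0.236,0,0,0,0,0],[0.55,-0.236,0,0,0,0,0],[0.55,-0.236,0,0,0,0,0],[0.55,-0.236,0,0,0,0,0],[0.55,-0.236,0,0,0,0,0],[0.55,-0.236,0,0,0,0,0]]'
python3 to.py .5325 .2703 .14 57.5
```

```text
t: 6.25
tool_pos: [0.4966, 0.0471, 0.209]
tcp_rot: [[0.538, 0.843, -0.001], [0.843, -0.538, 0.0], [-0.0, -0.001, -1.0]]
ft_force: [0.6, -0.8, -0.4]
width: 0.015
t 6.25 [0.4966 0.0471 0.209 ] yaw 57.5 tilt [-0.0009  0.0001] F [ 0.6 -0.8 -0.4] w 0.0150 q [ 0.03  0.31  1.97  0.    0.86 -0.97]
wz total units -0.00 ; after turn: dx 2.767 dy -1.195 dz 0.920 units; dist 0.226
in present axes: dx 2.767 dy -1.195 dz 0.920
```

```bash

python3 -m jog '[[0.55,-0.236,0,0,0,0,0],[0.55,-0.236,0,0,0,0,0],[0.55,-0.236,0,0,0,0,0],[0.5,-0.21,0,0,0,0,0],[0.35,-0.16,0.15,0,0,0,0],[0.2,-0.09,0.25,0,0,0,0],[0.07,-0.03,0.25,0,0,0,0],[0,0,0.2,0,0,0,0],[0,0,0.07,0,0,0,0],[0,0,0,0,0,0,0]]'
python3 to.py .5325 .2703 .102 57.5
python3 - <<'E'
from plant import ctrl
import cv2,numpy as np
for n in ("top","wrist","scene"):
    c=ctrl.calibration(n); p,d=ctrl.capture(n)
    np.savez(f"pics/{n}3.npz",p=p,d=d,**c);cv2.imwrite(f"pics/{n}3.png",p[:,:,::-1])
E
```

```text
t: 7.25
tool_pos: [0.5324, 0.2681, 0.1395]
tcp_rot: [[0.538, 0.843, -0.002], [0.843, -0.538, -0.001], [-0.002, -0.001, -1.0]]
ft_force: [0.2, 0.4, -0.6]
width: 0.0154
t 7.25 [0.5324 0.2681 0.1395] yaw 57.5 tilt [-0.002  -0.0008] F [ 0.2  0.4 -0.6] w 0.0154 q [ 0.42  0.52  1.81  0.    0.81 -0.59]
wz total units -0.00 ; after turn: dx 0.026 dy -0.015 dz 0.500 units; dist 0.002
in present axes: dx 0.027 dy -0.014 dz 0.500
```

View pics/top3.png

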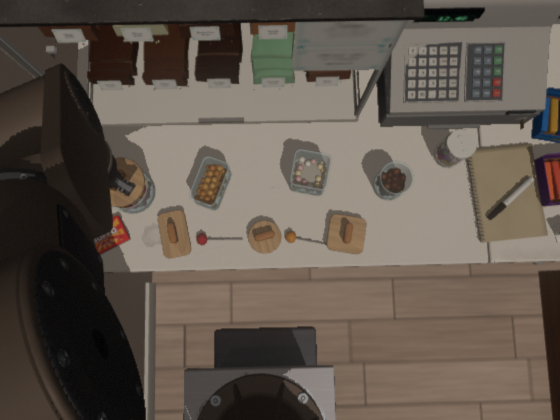

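View pics/wrist3.png

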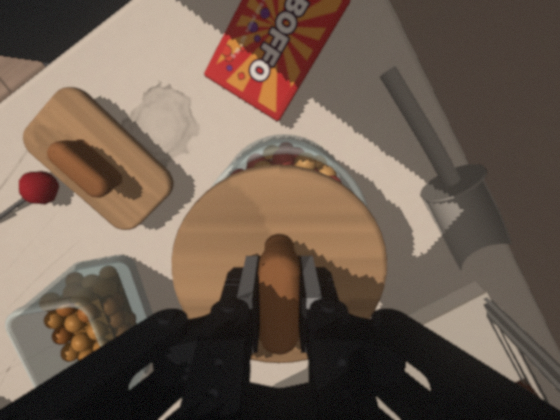

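View pics/scene3.png

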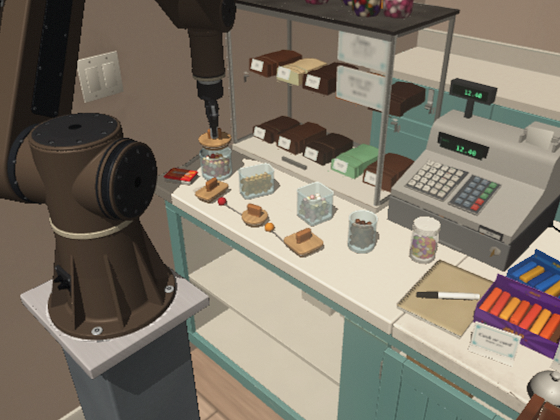

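The lid hangs above the big jar: (127,185) in the top view and centred over the rim in the wrist view. The forearm clears the case. I'll check that it is level, then lower.

```bash
cat > lev.py <<'E'
from h import *
def lev(f,zr,uv=(280,240)):
    p,d,c=load(f); W=cloud(d,c); m=(abs(W[...,2]-zr)<.012)&(d>0)
    n,l=cv2.connectedComponents(m.astype(np.uint8)); i=l[200,280] if l[200,280] else l[uv[1],uv[0]]
    m=l==i; P=W[m]; hsv=cv2.cvtColor(p,cv2.COLOR_RGB2HSV)[m]; P=P[(hsv[:,1]>80)]
    A=np.c_[P[:,:2]-P[:,:2].mean(0),np.ones(len(P))]
    s=np.linalg.lstsq(A,P[:,2],rcond=None)[0]; print('plate n',len(P),'slope',s[:2].round(4),'z',s[2].round(4))
if __name__=='__main__':
    import sys; lev(sys.argv[1],float(sys.argv[2]))
E
python3 lev.py pics/wrist3.npz .129
python3 -m jog '[[0.026,-0.014,0.05,0,0,0,0],[0,0,0.08,0,0,0,0],[0,0,0.08,0,0,0,0],[0,0,0.08,0,0,0,0],[0,0,0.08,0,0,0,0],[0,0,0.05,0,0,0,0],[0,0,0.04,0,0,0,0],[0,0,0.02,0,0,0,0],[0,0,0,0,0,0,0],[0,0,0,0,0,0,0]]'
python3 to.py
```

```text
plate n 20460 slope [ 0.0062 -0.0045] z 0.1284
t: 8.4
tool_pos: [0.5338, 0.2704, 0.1045]
tcp_rot: [[0.538, 0.843, 0.0], [0.843, -0.538, 0.0], [0.0, 0.0, -1.0]]
ft_force: [-0.6, -1.1, -0.9]
width: 0.0154
t 8.40 [0.5338 0.2704 0.1045] yaw 57.5 tilt [0.0003 0.0001] F [-0.6 -1.1 -0.9] w 0.0154 q [ 0.42  0.57  1.83  0.    0.74 -0.58]
```

```bash

python3 -m jog '[[0,0,0.015,0,0,0,0],[0,0,0.015,0,0,0,0],[0,0,0.01,0,0,0,0],[0,0,0,0,0,0,0],[0,0,0,0,0,0,0],[0,0,0,0,0,0,0],[0,0,0,0,0,0,0],[0,0,0,0,0,0,0],[0,0,0,0,0,0,0],[0,0,0,0,0,0,0]]'
python3 to.py
```

```text
t: 9.4
tool_pos: [0.5338, 0.2704, 0.1017]
tcp_rot: [[0.538, 0.843, 0.0], [0.843, -0.538, 0.0], [0.0, 0.0, -1.0]]
ft_force: [-1.5, -1.0, 5.6]
width: 0.0149
t 9.40 [0.5338 0.2704 0.1017] yaw 57.5 tilt [0.0003 0.0001] F [-1.5 -1.   5.6] w 0.0149 q [ 0.42  0.58  1.84 -0.    0.73 -0.58]
```

```bash

python3 -m jog '[[0,0,0,0,0,0,50],[0,0,0,0,0,0,50],[0,0,0,0,0,0,50],[0,0,0,0,0,0,50],[0,0,-0.05,0,0,0,50],[0,0,-0.2,0,0,0,50],[0,0,-0.4,0,0,0,50],[0,0,-0.4,0,0,-0.5,50],[0,0,-0.3,0,0,-0.9,50],[0,0,0,0,0,-0.9,50]]'
python3 to.py .436 .176 .13 100.8
python3 - <<'E'
from plant import ctrl
import cv2,numpy as np
for n in ("wrist",):
    c=ctrl.calibration(n); p,d=ctrl.capture(n)
    np.savez(f"pics/{n}4.npz",p=p,d=d,**c);cv2.imwrite(f"pics/{n}4.png",p[:,:,::-1])
from meas import *
meas(d,c,dict(ob=(150,150)),{})
E
python3 lev.py pics/wrist4.npz .09
```

```text
t: 10.4
tool_pos: [0.5353, 0.2711, 0.2062]
tcp_rot: [[0.216, 0.976, 0.005], [0.976, -0.216, 0.002], [0.003, 0.004, -1.0]]
ft_force: [0.7, -0.3, -1.1]
width: 0.0425
t 10.40 [0.5353 0.2711 0.2062] yaw 77.5 tilt [0.0048 0.0021] F [ 0.7 -0.3 -1.1] w 0.0425 q [ 0.42  0.44  1.75 -0.    0.94 -0.94]
wz total units -2.71 ; after turn: dx -0.998 dy -1.539 dz 1.016 units; dist 0.138
in present axes: dx -1.527 dy -1.024 dz 1.007
ob plate [0.4391 0.1794] size 99 61 ang 10.5 z 0.0257 std 0.0215
ob pull [0.4392 0.1802] size 43 17 ang 10.7 z 0.0532 std 0.0142
plate n 11941 slope [0.0009 0.    ] z 0.0898
```

View pics/wrist4.png

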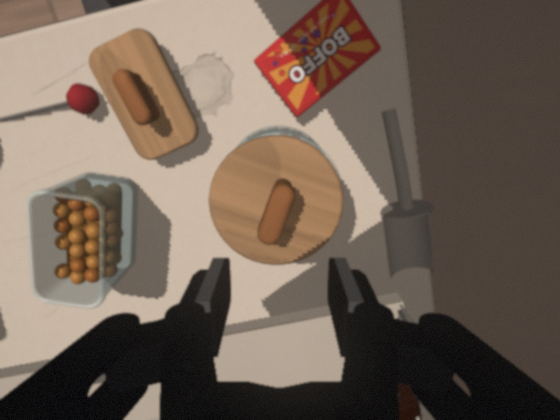

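The big lid is seated: it is centred at (276,200) in the wrist view, its slope is below 0.001 and its plate is at 90 mm. Next is the oblong lid, at (143,95).

```bash

python3 -m jog '[[0,0,0,0,0,-0.9,50],[0,0,0,0,0,-0.9,50],[0,0,0,0,0,-0.85,50],[-0.15,-0.22,0,0,0,0,50],[-0.25,-0.4,0.1,0,0,0,50],[-0.25,-0.4,0.3,0,0,0,50],[-0.2,-0.3,0.3,0,0,0,50],[-0.1,-0.15,0.2,0,0,0,50],[-0.04,-0.06,0.1,0,0,0,50],[0,0,0,0,0,0,50]]'
python3 -m jog '[[0,0,0,0,0,0,50],[0,0,0,0,0,0,50],[0,0,0,0,0,0,50],[0,0,0,0,0,0,50],[0,0,0,0,0,0,50],[0,0,0,0,0,0,50],[0,0,0,0,0,0,50],[0,0,0,0,0,0,50],[0,0,0,0,0,0,50],[0,0,0,0,0,0,50]]'
python3 - <<'E'
from plant import ctrl
import cv2,numpy as np
for n in ("wrist",):
    c=ctrl.calibration(n); p,d=ctrl.capture(n)
    np.savez(f"pics/{n}5.npz",p=p,d=d,**c);cv2.imwrite(f"pics/{n}5.png",p[:,:,::-1])
from meas import *
meas(d,c,dict(ob=(280,210)),{})
E
python3 to.py .436 .176 .037 100.6
```

```text
t: 11.45
tool_pos: [0.4331, 0.177, 0.1269]
tcp_rot: [[-0.172, 0.985, -0.002], [0.985, 0.172, -0.0], [-0.0, -0.002, -1.0]]
ft_force: [0.5, 0.1, 0.4]
width: 0.0428
t: 12.45
tool_pos: [0.4336, 0.1773, 0.1276]
tcp_rot: [[-0.174, 0.985, 0.0], [0.985, 0.174, 0.0], [0.0, 0.0, -1.0]]
ft_force: [-0.7, -0.3, 0.2]
width: 0.0431
ob plate [0.4381 0.1775] size 99 59 ang 10.5 z 0.0258 std 0.0142
ob pull [0.4373 0.1772] size 44 15 ang 10.4 z 0.0534 std 0.0150
t 12.50 [0.4336 0.1773 0.1275] yaw 100.0 tilt [-0.  0.] F [-0.9 -0.2 -0.8] w 0.0427 q [ 0.32  0.39  2.11  0.    0.64 -1.42]
wz total units -0.07 ; after turn: dx -0.023 dy 0.028 dz 1.207 units; dist 0.003
in present axes: dx -0.023 dy 0.028 dz 1.207
```

View pics/wrist5.png

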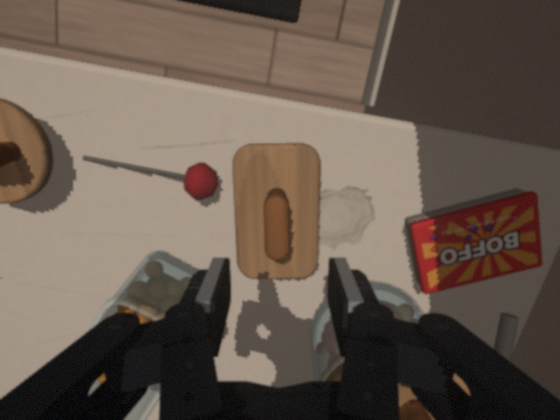

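```bash

python3 -m jog '[[-0.01,0.045,0.1,0,0,-0.07,50],[0,0,0.3,0,0,0,50],[0,0,0.3,0,0,0,50],[0,0,0.25,0,0,0,50],[0,0,0.15,0,0,0,50],[0,0,0.08,0,0,0,50],[0,0,0.02,0,0,0,50],[0,0,0,0,0,0,50],[0,0,0,0,0,0,0],[0,0,0,0,0,0,0]]' 40
python3 -m jog '[[0,0,0,0,0,0,0],[0,0,0,0,0,0,0],[0,0,0,0,0,0,0],[0,0,0,0,0,0,0],[0,0,0,0,0,0,0],[0,0,0,0,0,0,0],[0,0,0,0,0,0,0],[0,0,0,0,0,0,0],[0,0,0,0,0,0,0],[0,0,0,0,0,0,0]]' 40
python3 to.py .5397 .0949 .19 68.8
```

```text
t: 13.5
tool_pos: [0.4375, 0.1773, 0.0381]
tcp_rot: [[-0.184, 0.983, 0.001], [0.983, 0.184, 0.0], [0.0, 0.001, -1.0]]
ft_force: [0.1, -0.5, -0.1]
width: 0.0153
t: 14.5
tool_pos: [0.4375, 0.1773, 0.0381]
tcp_rot: [[-0.184, 0.983, 0.001], [0.983, 0.184, 0.0], [0.0, 0.001, -1.0]]
ft_force: [-0.1, -0.5, 8.3]
width: 0.0152
t 14.50 [0.4375 0.1773 0.0381] yaw 100.6 tilt [0.001  0.0003] F [-0.1 -0.5  8.3] w 0.0152 q [ 0.32  0.57  2.16 -0.    0.42 -1.44]
wz total units 3.70 ; after turn: dx -0.531 dy 1.668 dz -2.026 units; dist 0.131
in present axes: dx -1.330 dy 1.140 dz -2.024
```

```bash

python3 -m jog '[[0,0,-0.1,0,0,0,0],[0,0,-0.3,0,0,0,0],[0,0,-0.4,0,0,0,0],[0,0,-0.4,0,0,0.5,0],[0,0,-0.4,0,0,0.8,0],[0,0,-0.3,0,0,0.8,0],[0,0,-0.12,0,0,0.8,0],[0,0,0,0,0,0.8,0],[-0.06,0.2,0,0,0,0,0],[-0.12,0.4,0,0,0,0,0]]'
python3 -m jog '[[-0.13,0.4,0,0,0,0,0],[-0.12,0.35,0,0,0,0,0],[-0.07,0.2,0,0,0,0,0],[-0.03,0.1,0.1,0,0,0,0],[0,0.02,0.2,0,0,0,0],[0,0,0.2,0,0,0,0],[0,0,0.1,0,0,0,0],[0,0,0,0,0,0,0],[0,0,0,0,0,0,0],[0,0,0,0,0,0,0]]'
python3 to.py .5397 .0949 .101 68.8
python3 - <<'E'
from plant import ctrl
import cv2,numpy as np
for n in ("top","wrist",):
    c=ctrl.calibration(n); p,d=ctrl.capture(n)
    np.savez(f"pics/{n}6.npz",p=p,d=d,**c);cv2.imwrite(f"pics/{n}6.png",p[:,:,::-1])
E
python3 lev.py pics/wrist6.npz .134
```

```text
t: 15.5
tool_pos: [0.4737, 0.1483, 0.1895]
tcp_rot: [[0.357, 0.934, -0.0], [0.934, -0.357, 0.0], [-0.0, -0.0, -1.0]]
ft_force: [0.3, -0.6, -1.1]
width: 0.0151
t: 16.5
tool_pos: [0.5397, 0.0951, 0.1446]
tcp_rot: [[0.361, 0.933, 0.001], [0.933, -0.361, 0.0], [0.0, 0.001, -1.0]]
ft_force: [0.1, -0.1, -0.7]
width: 0.0156
t 16.50 [0.5397 0.0951 0.1446] yaw 68.8 tilt [0.0008 0.0001] F [ 0.1 -0.1 -0.7] w 0.0156 q [ 0.12  0.46  1.92  0.    0.76 -1.08]
wz total units 0.00 ; after turn: dx -0.002 dy 0.001 dz 0.582 units; dist 0.000
in present axes: dx -0.002 dy 0.000 dz 0.582
plate n 13170 slope [ 0.0171 -0.0113] z 0.1325
```

View pics/top6.png

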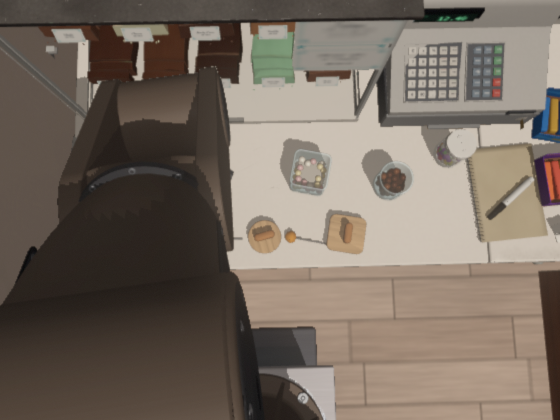

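View pics/wrist6.png

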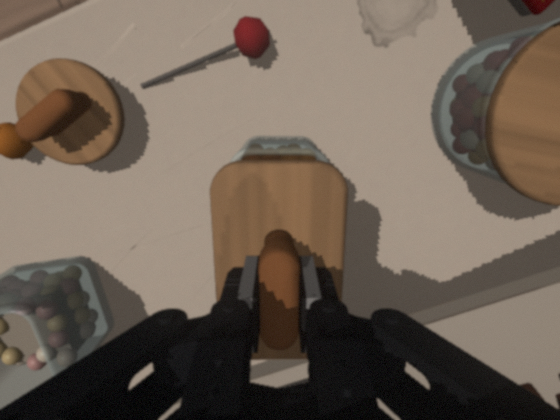

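```bash

python3 -m jog '[[0,0,0.05,0,0,0,0],[0,0,0.1,0,0,0,0],[0,0,0.1,0,0,0,0],[0,0,0.1,0,0,0,0],[0,0,0.08,0,0,0,0],[0,0,0.05,0,0,0,0],[0,0,0.04,0,0,0,0],[0,0,0.03,0,0,0,0],[0,0,0.02,0,0,0,0],[0,0,0,0,0,0,0]]'
python3 to.py
python3 -m jog '[[0,0,0.015,0,0,0,0],[0,0,0.015,0,0,0,0],[0,0,0.005,0,0,0,0],[0,0,0,0,0,0,0],[0,0,0,0,0,0,0],[0,0,0,0,0,0,0],[0,0,0,0,0,0,0],[0,0,0,0,0,0,0],[0,0,0,0,0,0,0],[0,0,0,0,0,0,0]]'
python3 to.py
```

```text
t: 17.6
tool_pos: [0.5395, 0.0948, 0.1012]
tcp_rot: [[0.361, 0.932, -0.0], [0.932, -0.361, -0.0], [-0.0, -0.0, -1.0]]
ft_force: [0.3, 0.2, 0.2]
width: 0.0151
t 17.60 [0.5395 0.0948 0.1012] yaw 68.8 tilt [-0. -0.] F [0.3 0.2 0.2] w 0.0151 q [ 0.12  0.52  1.95  0.    0.67 -1.08]
t: 18.6
tool_pos: [0.5397, 0.0948, 0.1]
tcp_rot: [[0.361, 0.932, 0.001], [0.932, -0.361, 0.0], [0.001, 0.001, -1.0]]
ft_force: [-7.2, -2.1, 26.5]
width: 0.0152
t 18.60 [0.5397 0.0948 0.1   ] yaw 68.8 tilt [0.0011 0.0001] F [-7.2 -2.1 26.5] w 0.0152 q [ 0.12  0.52  1.95 -0.    0.66 -1.08]
```

```bash

python3 -m jog '[[0,0,-0.03,0,0,0,50],[0,0,0,0,0,0,50],[0,0,0,0,0,0,50],[0,0,0,0,0,0,50],[0,0,-0.05,0,0,0,50],[0,0,-0.2,0,0,0,50],[0,0,-0.4,0,0,0,50],[0,0,-0.4,0,0,0,50],[0,0,-0.3,0,0,0,50],[0,0,0,0,0,0,50]]'
python3 to.py .4256 -.0172 .13 14
python3 - <<'E'
from plant import ctrl
import cv2,numpy as np
for n in ("wrist",):
    c=ctrl.calibration(n); p,d=ctrl.capture(n)
    np.savez(f"pics/{n}7.npz",p=p,d=d,**c);cv2.imwrite(f"pics/{n}7.png",p[:,:,::-1])
E
python3 lev.py pics/wrist7.npz .088
```

```text
t: 19.6
tool_pos: [0.5412, 0.0951, 0.2053]
tcp_rot: [[0.361, 0.932, 0.005], [0.932, -0.361, 0.001], [0.002, 0.004, -1.0]]
ft_force: [0.3, 0.2, 0.2]
width: 0.0427
t 19.60 [0.5412 0.0951 0.2053] yaw 68.8 tilt [0.0049 0.0006] F [0.3 0.2 0.2] w 0.0427 q [ 0.12  0.38  1.87  0.    0.89 -1.08]
wz total units 6.38 ; after turn: dx -1.857 dy 1.080 dz 1.005 units; dist 0.161
in present axes: dx -1.955 dy -0.900 dz 0.996
plate n 23468 slope [0.5082 0.5999] z 0.0691
```

View pics/wrist7.png

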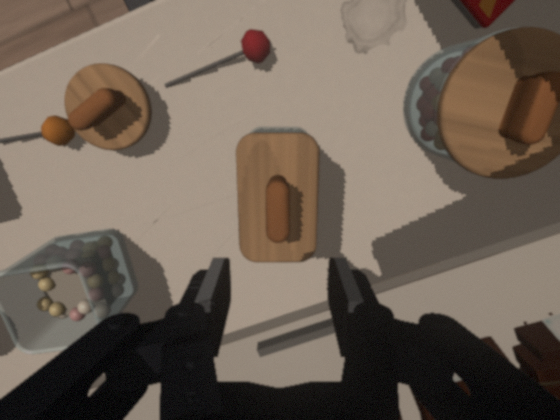

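The oblong lid covers its jar, at (277,196) in the wrist view. The slope fit ran into other surfaces, so I'll redo it inside a pixel box and move on.

```bash
python3 - <<'E'
from h import *
p,d,c=load("pics/wrist7.npz"); W=cloud(d,c)[145:240]
P=np.r_[W[:,245:262].reshape(-1,3),W[:,295:310].reshape(-1,3)]; A=np.c_[P[:,:2]-P[:,:2].mean(0),np.ones(len(P))]
print(np.linalg.lstsq(A,P[:,2],rcond=None)[0].round(4))
E
python3 -m jog '[[0,0,0,0,0,0.5,50],[0,0,0,0,0,0.9,50],[0,0,0,0,0,0.95,50],[0,0,0,0,0,0.95,50],[0,0,0,0,0,0.95,50],[0,0,0,0,0,0.95,50],[0,0,0,0,0,0.95,50],[0,0,0,0,0,0.23,50],[-0.2,0.11,0,0,0,0,50],[-0.4,0.22,0,0,0,0,50]]'
python3 -m jog '[[-0.4,0.24,0.1,0,0,0,50],[-0.4,0.24,0.2,0,0,0,50],[-0.3,0.17,0.3,0,0,0,50],[-0.15,0.09,0.2,0,0,0,50],[0,0,0.1,0,0,0,50],[0,0,0.05,0,0,0,50],[0,0,0.05,0,0,0,50],[0,0,0,0,0,0,50],[0,0,0,0,0,0,50],[0,0,0,0,0,0,50]]'
python3 to.py .4256 -.0172 .0375 14
python3 - <<'E'
from plant import ctrl
import cv2,numpy as np
for n in ("wrist",):
    c=ctrl.calibration(n); p,d=ctrl.capture(n)
    np.savez(f"pics/{n}8.npz",p=p,d=d,**c);cv2.imwrite(f"pics/{n}8.png",p[:,:,::-1])
from meas import *
meas(d,c,dict(sr=(280,210)),{})
E
```

```text
[-0.1404  0.0589  0.0888]
t: 20.65
tool_pos: [0.5021, 0.0604, 0.2011]
tcp_rot: [[0.97, 0.243, -0.0], [0.243, -0.97, 0.0], [-0.0, -0.0, -1.0]]
ft_force: [0.6, 0.0, 0.3]
width: 0.0427
t: 21.65
tool_pos: [0.4247, -0.0163, 0.1275]
tcp_rot: [[0.97, 0.242, 0.001], [0.242, -0.97, -0.0], [0.001, 0.0, -1.0]]
ft_force: [0.3, 0.6, -0.2]
width: 0.0426
t 21.65 [ 0.4247 -0.0163  0.1275] yaw 14.0 tilt [ 0.0007 -0.0001] F [ 0.3  0.6 -0.2] w 0.0426 q [-0.11  0.35  2.2   0.    0.59 -0.35]
wz total units 0.00 ; after turn: dx 0.009 dy 0.014 dz 1.200 units; dist 0.001
in present axes: dx 0.009 dy 0.014 dz 1.200
sr plate [ 0.4279 -0.0153] size 71 71 ang 59.4 z 0.0257 std 0.0177
sr pull [ 0.4279 -0.0144] size 43 15 ang -76.4 z 0.0532 std 0.0106
```

View pics/wrist8.png

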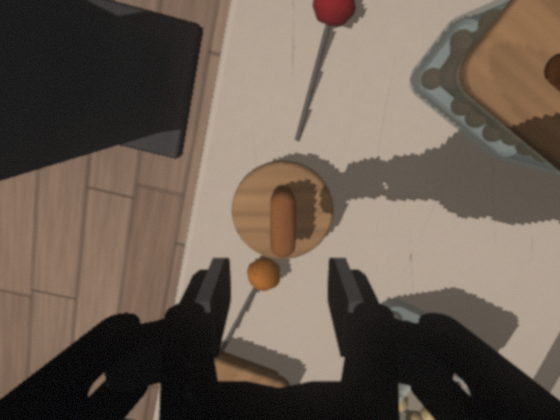

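```bash
python3 - <<'E'
from h import *
p,d,c=load("pics/wrist7.npz"); W=cloud(d,c)
for r in (140,165,190,215,240,255): print(r,[W[r-2:r+3,k-2:k+3,2].reshape(-1)[W[r-2:r+3,k-2:k+3,2].reshape(-1)>-1].__array__().round(4).tolist().__len__() and float(np.median(W[r-2:r+3,k-2:k+3,2]).round(4)) for k in (243,252,260,277,296,304,312)])
E
```

```text
140 [0.0873, 0.0881, 0.0876, 0.0879, 0.0878, 0.0882, 0.0875]
165 [0.0877, 0.0879, 0.0875, 0.0878, 0.0876, 0.088, 0.0876]
190 [0.088, 0.0879, 0.0879, 0.1161, 0.088, 0.0879, 0.0879]
215 [0.0879, 0.0878, 0.0878, 0.1157, 0.0877, 0.0878, 0.0879]
240 [0.0878, 0.0878, 0.088, 0.1155, 0.0876, 0.0878, 0.0877]
255 [0.0868, 0.0877, 0.0876, 0.0879, 0.0877, 0.0881, 0.0009]
```

```bash

python3 -m jog '[[0.028,0.0,0.1,0,0,0,50],[0,0,0.3,0,0,0,50],[0,0,0.3,0,0,0,50],[0,0,0.25,0,0,0,50],[0,0,0.15,0,0,0,50],[0,0,0.08,0,0,0,50],[0,0,0.02,0,0,0,50],[0,0,0,0,0,0,0],[0,0,0,0,0,0,0],[0,0,0,0,0,0,0]]' 40
python3 to.py
python3 -m jog '[[0,0,0,0,0,0,0],[0,0,0,0,0,0,0],[0,0,0,0,0,0,0],[0,0,-0.1,0,0,0,0],[0,0,-0.3,0,0,0,0],[0,0,-0.4,0,0,0,0],[0,0,-0.4,0,0,0,0],[0,0,-0.4,0,0,0,0],[0,0,-0.4,0,0,0,0],[0,0,-0.2,0,0,0,0]]' 40
python3 to.py .5359 -.2932 .20 14
```

```text
t: 22.7
tool_pos: [0.4267, -0.0161, 0.0377]
tcp_rot: [[0.97, 0.242, 0.001], [0.242, -0.97, -0.0], [0.001, 0.0, -1.0]]
ft_force: [-0.3, 0.6, 0.1]
width: 0.0152
t 22.70 [ 0.4267 -0.0161  0.0377] yaw 14.0 tilt [ 0.001  -0.0001] F [-0.3  0.6  0.1] w 0.0152 q [-0.11  0.54  2.26  0.    0.35 -0.35]
t: 23.7
tool_pos: [0.4268, -0.0161, 0.205]
tcp_rot: [[0.97, 0.242, 0.003], [0.242, -0.97, -0.0], [0.003, 0.001, -1.0]]
ft_force: [0.4, 0.0, -1.1]
width: 0.0154
t 23.70 [ 0.4268 -0.0161  0.205 ] yaw 14.0 tilt [ 0.003  -0.0003] F [ 0.4  0.  -1.1] w 0.0154 q [-0.11  0.21  2.12  0.    0.8  -0.35]
wz total units -0.00 ; after turn: dx 0.517 dy 3.937 dz 0.066 units; dist 0.298
in present axes: dx 0.519 dy 3.937 dz 0.072
```

```bash

python3 -m jog '[[0.02,0.2,0,0,0,0,0],[0.05,0.4,0,0,0,0,0],[0.07,0.5,0,0,0,0,0],[0.07,0.5,0,0,0,0,0],[0.07,0.5,0,0,0,0,0],[0.07,0.5,0,0,0,0,0],[0.07,0.5,0,0,0,0,0],[0.06,0.45,0,0,0,0,0],[0.03,0.25,0.1,0,0,0,0],[0.01,0.14,0.2,0,0,0,0]]'
python3 -m jog '[[0,0,0.2,0,0,0,0],[0,0,0.15,0,0,0,0],[0,0,0.05,0,0,0,0],[0,0,0,0,0,0,0],[0,0,0,0,0,0,0],[0,0,0,0,0,0,0],[0,0,0,0,0,0,0],[0,0,0,0,0,0,0],[0,0,0,0,0,0,0],[0,0,0,0,0,0,0]]'
python3 to.py .5359 -.2932 .11 14
python3 - <<'E'
from plant import ctrl
import cv2,numpy as np
for n in ("wrist",):
    c=ctrl.calibration(n); p,d=ctrl.capture(n)
    np.savez(f"pics/{n}9.npz",p=p,d=d,**c);cv2.imwrite(f"pics/{n}9.png",p[:,:,::-1])
E
python3 lev.py pics/wrist9.npz .141
```

```text
t: 24.7
tool_pos: [0.5361, -0.2948, 0.1799]
tcp_rot: [[0.971, 0.241, 0.002], [0.241, -0.971, -0.001], [0.001, 0.001, -1.0]]
ft_force: [0.7, 1.7, -0.9]
width: 0.0148
t: 25.7
tool_pos: [0.5355, -0.2934, 0.1498]
tcp_rot: [[0.97, 0.242, 0.0], [0.242, -0.97, -0.0], [0.0, 0.0, -1.0]]
ft_force: [0.3, 0.2, -1.7]
width: 0.015
t 25.70 [ 0.5355 -0.2934  0.1498] yaw 14.0 tilt [ 0.0001 -0.0001] F [ 0.3  0.2 -1.7] w 0.0150 q [-0.55  0.53  1.77  0.    0.84 -0.79]
wz total units -0.00 ; after turn: dx 0.006 dy -0.001 dz 0.530 units; dist 0.000
in present axes: dx 0.006 dy -0.001 dz 0.530
plate n 8941 slope [ 0.0074 -0.0279] z 0.138
```

View pics/wrist9.png

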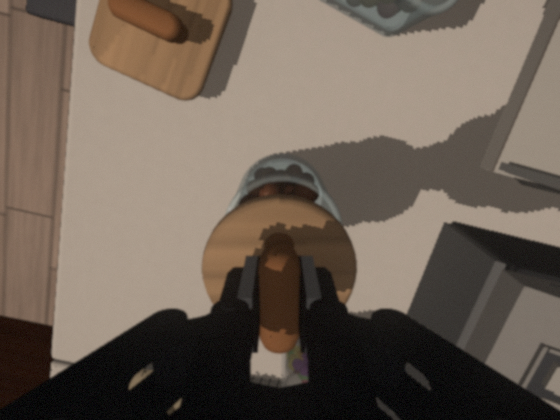

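```bash

python3 -m jog '[[0.006,0,0.05,0,0,0,0],[0,0,0.1,0,0,0,0],[0,0,0.1,0,0,0,0],[0,0,0.08,0,0,0,0],[0,0,0.06,0,0,0,0],[0,0,0.04,0,0,0,0],[0,0,0.04,0,0,0,0],[0,0,0.03,0,0,0,0],[0,0,0.02,0,0,0,0],[0,0,0,0,0,0,0]]'
python3 to.py
python3 -m jog '[[0,0,0.015,0,0,0,0],[0,0,0.01,0,0,0,0],[0,0,0,0,0,0,0],[0,0,0,0,0,0,0],[0,0,0,0,0,0,0],[0,0,0,0,0,0,0],[0,0,0,0,0,0,0],[0,0,0,0,0,0,0],[0,0,0,0,0,0,0],[0,0,0,0,0,0,0]]'
python3 to.py
```

```text
t: 26.75
tool_pos: [0.5359, -0.2932, 0.1106]
tcp_rot: [[0.97, 0.242, -0.0], [0.242, -0.97, 0.0], [-0.0, -0.0, -1.0]]
ft_force: [0.7, 0.2, -1.2]
width: 0.0152
t 26.75 [ 0.5359 -0.2932  0.1106] yaw 14.0 tilt [-0.0001  0.0001] F [ 0.7  0.2 -1.2] w 0.0152 q [-0.55  0.58  1.8   0.    0.76 -0.79]
t: 27.75
tool_pos: [0.5361, -0.2934, 0.1096]
tcp_rot: [[0.97, 0.242, 0.001], [0.242, -0.97, -0.0], [0.001, 0.001, -1.0]]
ft_force: [-2.4, 2.1, 10.0]
width: 0.0156
t 27.75 [ 0.5361 -0.2934  0.1096] yaw 14.0 tilt [ 0.0007 -0.0004] F [-2.4  2.1 10. ] w 0.0156 q [-0.55  0.58  1.8   0.    0.76 -0.79]
```

```bash

python3 -m jog '[[0,0,0,0,0,0,50],[0,0,0,0,0,0,50],[0,0,0,0,0,0,50],[0,0,0,0,0,0,50],[0,0,-0.05,0,0,0,50],[0,0,-0.2,0,0,0,50],[0,0,-0.4,0,0,0,50],[0,0,-0.4,0,0,0,50],[0,0,-0.3,0,0,0,50],[0,0,0,0,0,0,50]]'
python3 to.py .4278 -.1934 .13 79.5
python3 - <<'E'
from plant import ctrl
import cv2,numpy as np
for n in ("wrist",):
    c=ctrl.calibration(n); p,d=ctrl.capture(n)
    np.savez(f"pics/{n}10.npz",p=p,d=d,**c);cv2.imwrite(f"pics/{n}10.png",p[:,:,::-1])
E
python3 lev.py pics/wrist10.npz .098
```

```text
t: 28.75
tool_pos: [0.5376, -0.2943, 0.2146]
tcp_rot: [[0.97, 0.242, 0.005], [0.242, -0.97, -0.003], [0.004, 0.004, -1.0]]
ft_force: [-0.0, -0.8, -0.4]
width: 0.043
t 28.75 [ 0.5376 -0.2943  0.2146] yaw 14.0 tilt [ 0.0053 -0.0032] F [-0.  -0.8 -0.4] w 0.0430 q [-0.55  0.45  1.72  0.    0.97 -0.79]
wz total units -7.62 ; after turn: dx 1.056 dy -1.685 dz 1.128 units; dist 0.149
in present axes: dx -1.101 dy -1.664 dz 1.116
plate n 30855 slope [1.1945 0.0874] z 0.0316
```

View pics/wrist10.png

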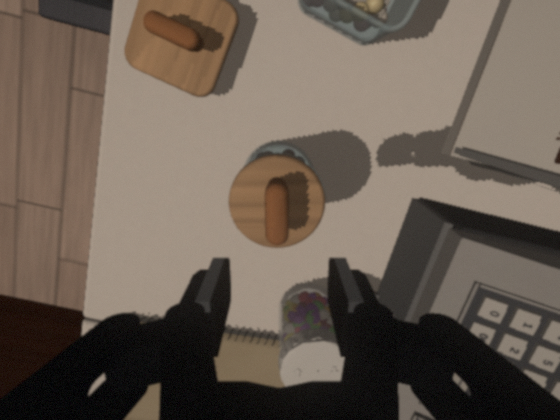

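The small lid sits centred on its jar, at (277,201). On to the square lid, at (182,45).

```bash

python3 -m jog '[[0,0,0,0,0,-0.5,50],[0,0,0,0,0,-0.9,50],[0,0,0,0,0,-0.95,50],[0,0,0,0,0,-0.95,50],[0,0,0,0,0,-0.95,50],[0,0,0,0,0,-0.95,50],[0,0,0,0,0,-0.95,50],[0,0,0,0,0,-0.95,50],[0,0,0,0,0,-0.52,50],[0.1,-0.16,0,0,0,0,50]]'
python3 -m jog '[[0.25,-0.4,0,0,0,0,50],[0.25,-0.4,0.2,0,0,0,50],[0.25,-0.4,0.3,0,0,0,50],[0.16,-0.25,0.3,0,0,0,50],[0.05,-0.08,0.2,0,0,0,50],[0,0,0.1,0,0,0,50],[0,0,0,0,0,0,50],[0,0,0,0,0,0,50],[0,0,0,0,0,0,50],[0,0,0,0,0,0,50]]'
python3 to.py .4278 -.1934 .0375 79.5
python3 - <<'E'
from plant import ctrl
import cv2,numpy as np
for n in ("wrist",):
    c=ctrl.calibration(n); p,d=ctrl.capture(n)
    np.savez(f"pics/{n}11.npz",p=p,d=d,**c);cv2.imwrite(f"pics/{n}11.png",p[:,:,::-1])
from meas import *
meas(d,c,dict(sq=(280,210)),{})
E
```

```text
t: 29.8
tool_pos: [0.5259, -0.2842, 0.2096]
tcp_rot: [[0.18, 0.984, 0.0], [0.984, -0.18, -0.0], [-0.0, 0.0, -1.0]]
ft_force: [-1.2, -0.3, -0.0]
width: 0.0426
t: 30.8
tool_pos: [0.4265, -0.1924, 0.1281]
tcp_rot: [[0.183, 0.983, 0.001], [0.983, -0.183, -0.001], [-0.0, 0.001, -1.0]]
ft_force: [0.3, 0.2, 0.1]
width: 0.043
t 30.80 [ 0.4265 -0.1924  0.1281] yaw 79.5 tilt [ 0.001  -0.0005] F [0.3 0.2 0.1] w 0.0430 q [-0.49  0.39  2.11 -0.    0.63 -1.88]
wz total units -0.00 ; after turn: dx -0.010 dy 0.020 dz 1.207 units; dist 0.002
in present axes: dx -0.009 dy 0.019 dz 1.207
sq plate [ 0.4291 -0.1934] size 79 79 ang -10.6 z 0.0257 std 0.0147
sq pull [ 0.4283 -0.1934] size 44 16 ang -10.1 z 0.0533 std 0.0129
```

View pics/wrist11.png

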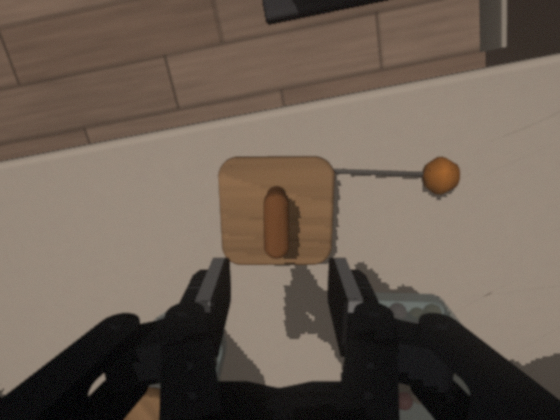

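```bash

python3 -m jog '[[-0.01,0.026,0.1,0,0,0,50],[0,0,0.3,0,0,0,50],[0,0,0.3,0,0,0,50],[0,0,0.25,0,0,0,50],[0,0,0.15,0,0,0,50],[0,0,0.08,0,0,0,50],[0,0,0.02,0,0,0,50],[0,0,0,0,0,0,0],[0,0,0,0,0,0,0],[0,0,0,0,0,0,0]]' 40
python3 to.py
python3 -m jog '[[0,0,0,0,0,0,0],[0,0,0,0,0,0,0],[0,0,0,0,0,0,0],[0,0,-0.1,0,0,0,0],[0,0,-0.3,0,0,0,0],[0,0,-0.4,0,0,0,0],[0,0,-0.4,0,0,0,0],[0,0,-0.4,0,0,0,0],[0,0,-0.4,0,0,0,0],[0,0,-0.2,0,0,0,0]]' 40
python3 to.py .5576 -.1169 .20 77.8
```

```text
t: 31.85
tool_pos: [0.428, -0.1932, 0.0382]
tcp_rot: [[0.183, 0.983, 0.001], [0.983, -0.183, -0.001], [-0.0, 0.001, -1.0]]
ft_force: [0.2, 0.1, 4.8]
width: 0.015
t 31.85 [ 0.428  -0.1932  0.0382] yaw 79.5 tilt [ 0.0011 -0.0005] F [0.2 0.1 4.8] w 0.0150 q [-0.49  0.56  2.16  0.    0.41 -1.88]
t: 32.85
tool_pos: [0.4282, -0.1933, 0.2055]
tcp_rot: [[0.183, 0.983, 0.003], [0.983, -0.183, -0.001], [-0.001, 0.003, -1.0]]
ft_force: [-0.5, -0.4, -1.9]
width: 0.0151
t 32.85 [ 0.4282 -0.1933  0.2055] yaw 79.5 tilt [ 0.0027 -0.0014] F [-0.5 -0.4 -1.9] w 0.0151 q [-0.49  0.27  2.04  0.    0.83 -1.88]
wz total units 0.19 ; after turn: dx 1.360 dy 1.471 dz 0.073 units; dist 0.150
in present axes: dx 1.317 dy 1.510 dz 0.077
```

```bash

python3 -m jog '[[0,0,0,0,0,0.19,0],[0.13,0.15,0,0,0,0,0],[0.3,0.32,0,0,0,0,0],[0.35,0.38,0,0,0,0,0],[0.3,0.32,0,0,0,0,0],[0.2,0.22,0.1,0,0,0,0],[0.08,0.08,0.2,0,0,0,0],[0,0,0.2,0,0,0,0],[0,0,0.15,0,0,0,0],[0,0,0.05,0,0,0,0]]'
python3 -m jog '[[0,0,0,0,0,0,0],[0,0,0,0,0,0,0],[0,0,0,0,0,0,0],[0,0,0,0,0,0,0],[0,0,0,0,0,0,0],[0,0,0,0,0,0,0],[0,0,0,0,0,0,0],[0,0,0,0,0,0,0],[0,0,0,0,0,0,0],[0,0,0,0,0,0,0]]'
python3 to.py .5578 -.1168 .1072 77.8
python3 - <<'E'
from plant import ctrl
import cv2,numpy as np
for n in ("wrist",):
    c=ctrl.calibration(n); p,d=ctrl.capture(n)
    np.savez(f"pics/{n}12.npz",p=p,d=d,**c);cv2.imwrite(f"pics/{n}12.png",p[:,:,::-1])
E
python3 lev.py pics/wrist12.npz .138
```

```text
t: 33.85
tool_pos: [0.5554, -0.1163, 0.1479]
tcp_rot: [[0.211, 0.977, -0.003], [0.977, -0.211, 0.001], [0.0, -0.003, -1.0]]
ft_force: [-0.7, 0.1, -0.7]
width: 0.0154
t: 34.85
tool_pos: [0.5569, -0.1165, 0.15]
tcp_rot: [[0.211, 0.978, -0.0], [0.978, -0.211, 0.0], [0.0, -0.0, -1.0]]
ft_force: [0.3, -0.6, -1.3]
width: 0.015
t 34.85 [ 0.5569 -0.1165  0.15  ] yaw 77.8 tilt [-0.0001  0.    ] F [ 0.3 -0.6 -1.3] w 0.0150 q [-0.26  0.48  1.87 -0.    0.8  -1.62]
wz total units 0.00 ; after turn: dx -0.001 dy 0.013 dz 0.571 units; dist 0.001
in present axes: dx -0.001 dy 0.013 dz 0.571
plate n 15350 slope [ 0.0153 -0.004 ] z 0.1376
```

View pics/wrist12.png

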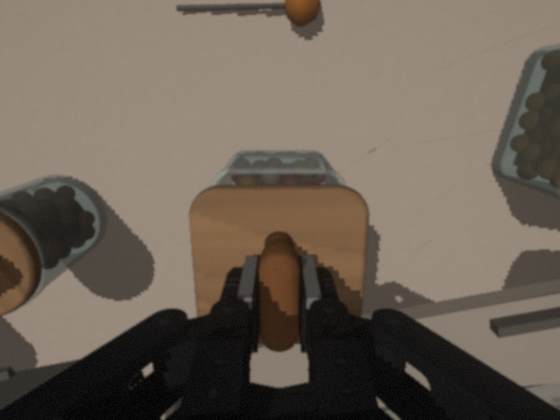

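```bash

python3 -m jog '[[0,0.013,0.05,0,0,0,0],[0,0,0.1,0,0,0,0],[0,0,0.1,0,0,0,0],[0,0,0.1,0,0,0,0],[0,0,0.08,0,0,0,0],[0,0,0.05,0,0,0,0],[0,0,0.04,0,0,0,0],[0,0,0.03,0,0,0,0],[0,0,0.02,0,0,0,0],[0,0,0,0,0,0,0]]'
python3 to.py
python3 -m jog '[[0,0,0.015,0,0,0,0],[0,0,0.01,0,0,0,0],[0,0,0,0,0,0,0],[0,0,0,0,0,0,0],[0,0,0,0,0,0,0],[0,0,0,0,0,0,0],[0,0,0,0,0,0,0],[0,0,0,0,0,0,0],[0,0,0,0,0,0,0],[0,0,0,0,0,0,0]]'
python3 to.py
```

```text
t: 35.9
tool_pos: [0.5578, -0.1167, 0.1073]
tcp_rot: [[0.211, 0.978, -0.0], [0.978, -0.211, 0.0], [0.0, -0.0, -1.0]]
ft_force: [-0.3, 0.3, -1.2]
width: 0.0152
t 35.90 [ 0.5578 -0.1167  0.1073] yaw 77.8 tilt [-0.  0.] F [-0.3  0.3 -1.2] w 0.0152 q [-0.26  0.54  1.9   0.    0.71 -1.62]
t: 36.9
tool_pos: [0.558, -0.1168, 0.1062]
tcp_rot: [[0.211, 0.978, 0.001], [0.978, -0.211, -0.0], [-0.0, 0.001, -1.0]]
ft_force: [-4.3, 0.8, 10.7]
width: 0.0154
t 36.90 [ 0.558  -0.1168  0.1062] yaw 77.8 tilt [ 0.0007 -0.0002] F [-4.3  0.8 10.7] w 0.0154 q [-0.26  0.54  1.9  -0.    0.7  -1.62]
```

Contact came at the expected height. I'll release, rise, and swing the arm aside (toward -y) so the top camera sees all four.

```bash

python3 -m jog '[[0,0,0,0,0,0,50],[0,0,0,0,0,0,50],[0,0,0,0,0,0,50],[0,0,0,0,0,0,50],[0,0,-0.05,0,0,0,50],[0,0,-0.2,0,0,0,50],[0,0,-0.4,0,0,0,50],[0,0,-0.5,0,0,0,50],[0,0,-0.5,0,0,0,50],[0,0,-0.3,0,0,0,50]]'
python3 to.py .3 -.60 .28 77.8
python3 - <<'E'
from plant import ctrl
import cv2,numpy as np
for n in ("wrist",):
    c=ctrl.calibration(n); p,d=ctrl.capture(n)
    np.savez(f"pics/{n}13.npz",p=p,d=d,**c);cv2.imwrite(f"pics/{n}13.png",p[:,:,::-1])
E
```

```text
t: 37.9
tool_pos: [0.5586, -0.1169, 0.2548]
tcp_rot: [[0.211, 0.978, 0.003], [0.978, -0.211, -0.001], [-0.0, 0.003, -1.0]]
ft_force: [-0.0, -0.3, -0.4]
width: 0.0427
t 37.90 [ 0.5586 -0.1169  0.2548] yaw 77.8 tilt [ 0.0028 -0.0008] F [-0.  -0.3 -0.4] w 0.0427 q [-0.26  0.35  1.77 -0.    1.02 -1.62]
wz total units 0.00 ; after turn: dx -7.024 dy -2.009 dz -0.336 units; dist 0.548
in present axes: dx -7.023 dy -2.012 dz -0.341
```

View pics/wrist13.png

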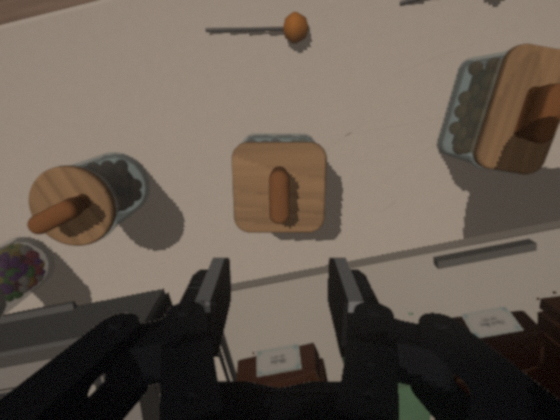

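```bash

python3 -m jog '[[-0.3,-0.08,-0.1,0,0,0,50],[-0.5,-0.14,-0.1,0,0,0,50],[-0.5,-0.14,-0.1,0,0,0,50],[-0.5,-0.14,0,0,0,0,50],[-0.5,-0.14,0,0,0,0,50],[-0.5,-0.14,0,0,0,0,50],[-0.5,-0.14,0,0,0,0,50],[-0.5,-0.14,0,0,0,0,50],[-0.5,-0.14,0,0,0,0,50],[-0.5,-0.14,0,0,0,0,50]]'
python3 -m jog '[[-0.5,-0.14,0,0,0,0,50],[-0.5,-0.14,0,0,0,0,50],[-0.5,-0.14,0,0,0,0,50],[-0.4,-0.14,0,0,0,0,50],[-0.2,-0.1,0,0,0,0,50],[0,0,0,0,0,0,50],[0,0,0,0,0,0,50],[0,0,0,0,0,0,50],[0,0,0,0,0,0,50],[0,0,0,0,0,0,50]]'
python3 - <<'E'
from plant import ctrl
import cv2,numpy as np
from h import *
for n in ("top","scene"):
    c=ctrl.calibration(n); p,d=ctrl.capture(n)
    np.savez(f"pics/{n}14.npz",p=p,d=d,**c);cv2.imwrite(f"pics/{n}14.png",p[:,:,::-1])
p,d,c=load("pics/top14.npz")
from meas import *
W=cloud(d,c);z=cv2.medianBlur(np.where(d>0,W[...,2],-1).astype(np.float32),3)
for n,H,x,y in (('br',.09,.5325,.2703),('ob',.088,.5397,.0949),('sq',.094,.5578,-.1168),('sr',.098,.5359,-.2932)):
    u,v=proj([x,y,H],c)[0]
    m=blob((z>H-.012)&(z<H+.012),(u+12,v)); vv,uu=np.nonzero(m); P=ray(np.c_[uu,vv],H,c)
    q,w,h,a=pose(P,H); Q=W[cv2.erode(m.astype(np.uint8),np.ones((3,3)))>0]; A=np.c_[Q[:,:2]-Q[:,:2].mean(0),np.ones(len(Q))]
    s=np.linalg.lstsq(A,Q[:,2],rcond=None)[0]; r=abs(Q[:,2]-A@s)<.006; s=np.linalg.lstsq(A[r],Q[r,2],rcond=None)[0]
    print(n,q.round(4),'jar0',x,y,'%.0f %.0f %.1f'%(w,h,a),'slope/z',s.round(4))
E
python3 to.py
```

```text
t: 38.95
tool_pos: [0.3827, -0.4488, 0.2742]
tcp_rot: [[0.211, 0.978, 0.0], [0.978, -0.211, 0.0], [0.0, 0.0, -1.0]]
ft_force: [-0.1, -0.2, 0.2]
width: 0.0426
t: 39.95
tool_pos: [0.3028, -0.5904, 0.2744]
tcp_rot: [[0.21, 0.978, 0.0], [0.978, -0.21, -0.0], [-0.0, 0.0, -1.0]]
ft_force: [0.1, 0.5, -0.5]
width: 0.0425
br [0.5327 0.2684] jar0 0.5325 0.2703 99 98 88.8 slope/z [-0.1502 -0.2123  0.0891]
ob [0.5375 0.0945] jar0 0.5397 0.0949 100 61 -21.3 slope/z [-0.107  -0.1486  0.0864]
sq [ 0.557  -0.1159] jar0 0.5578 -0.1168 80 80 -12.2 slope/z [-0.3491  0.1213  0.0936]
sr [ 0.5338 -0.293 ] jar0 0.5359 -0.2932 70 69 88.8 slope/z [-0.2736  0.37    0.0974]
t 40.05 [ 0.3026 -0.5907  0.2743] yaw 77.9 tilt [ 0.0001 -0.0001] F [-0.6  0.1  0.4] w 0.0427 q [-1.14  0.47  1.52  0.    1.15 -2.5 ]
```

View pics/top14.png

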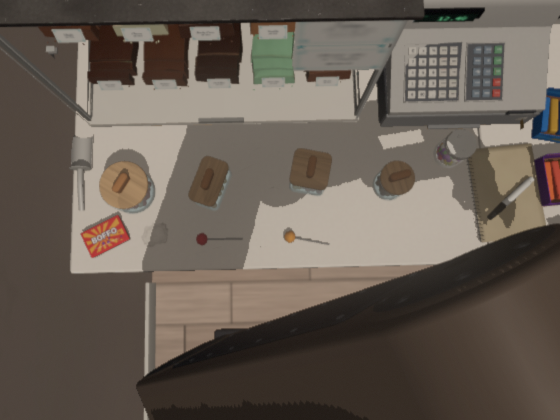

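View pics/scene14.png

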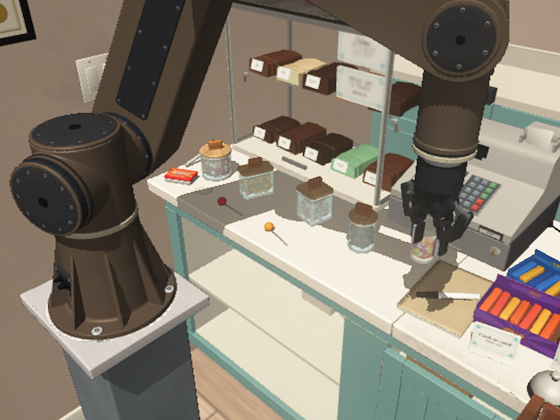

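All four lids sit on their jars: top view (123,187), (209,182), (310,171) and (396,180). Missing depth readings spoilt the slope fit, so I'll redo it on valid points, both in this view and in the closer wrist views.

```bash
python3 - <<'E'
from meas import *
p,d,c=load("pics/top14.npz"); W=cloud(d,c)
def fit(W,x,y,H,r):
    m=(np.hypot(W[...,0]-x,W[...,1]-y)<r)&(abs(W[...,2]-H)<.009); P=W[m]
    A=np.c_[P[:,:2]-P[:,:2].mean(0),np.ones(len(P))]; return len(P),np.linalg.lstsq(A,P[:,2],rcond=None)[0].round(4)
L=(('br',.09,.5327,.2694,.045),('ob',.088,.5385,.0947,.027),('sq',.094,.5575,-.1163,.036),('sr',.098,.535,-.2931,.031))
for n,H,x,y,r in L: print(n,fit(W,x,y,H,r))
for f,i in (('wrist4',0),('wrist7',1),('wrist13',2),('wrist10',3)):
    p,d,c=load(f"pics/{f}.npz"); n,H,x,y,r=L[i]; print(f,n,fit(cloud(d,c),x,y,H,r))
E
```

```text
br (1282, array([-0.0058, -0.0043,  0.0881]))
ob (351, array([0.004 , 0.0174, 0.0862]))
sq (766, array([-0.0013,  0.0005,  0.0924]))
sr (526, array([ 0.0028, -0.0025,  0.0967]))
wrist4 br (9936, array([0.0006, 0.0011, 0.0898]))
wrist7 ob (2808, array([-0.0016,  0.0021,  0.0878]))
wrist13 sq (4400, array([-0.    ,  0.0009,  0.0938]))
wrist10 sr (3966, array([0.001 , 0.002 , 0.0978]))
```

Every lid is level and at its seated height. Handing in.

```bash
python3 -c "
from plant import ctrl
print(ctrl.finish_job())"
```

```text
the job is handed in; nothing more can be done
None
```

All four lids are on their own jars. I put each one on by its bar pull, lowered it until it touched the rim, and handed the job in at about 40 s of the 125 s. The hand-in gives no verdict.

- **Height and level:** In the wrist views, the plate tops are at 89.8 mm (big round), 87.8 mm (oblong), 93.8 mm (square) and 97.8 mm (small round). Each is within 0.2 mm of its seated height, and the slopes are 0.003 or less.
- **Position:** In the last top view, all lids are within about 2.5 mm of where the jars stood at the start. The rectangular lids still match their jars' angles within about 0.1°. Only lid outlines were measured here, not the jars again.
- **Contact forces:** The highest force when seating a lid was about 27 N (oblong). The arm ended clear of everything.

**Disagreements:**
- The wrist and top cameras differed by 1–3 mm on position.
- The top view read plate heights about 1–2 mm low, and gave the oblong lid a slope of 0.018 against 0.003 from the closer wrist view. Both are below the 0.05 limit.
- Some of my first slope fits picked up other surfaces or missing depth readings. I redid them on valid points only.

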